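# Wedge a power board flush against its heat sink

## Robot

A 7-joint arm with a two-finger parallel gripper is mounted at the origin on the work surface. World frame = base frame: x ahead of the robot, y to its left, z up, the work surface at z = 0. Lengths are in mm, angles in rad, forces in N, time in s.
With the tool pointing down it reaches from about 400 to 850 mm from the base axis. Payload 4.5 kg.
Tool frame: the origin (TCP) lies midway between the tips of the shut fingers; the grasp point (between the pads) lies robot.pinch_z behind it (robot.pinch_z is the distance from the TCP to the grasp point, in mm); z points along the fingers, y is the line along which they close (so a half turn about z gives the same grasp; the last joint's range is limited). The gripper opens to 88 mm and grips with 3 to 60 N. Pads are 18 mm wide; open, the fingers measure 123 mm over their backs; the gripper's body (75 mm by 187 mm) begins 45 mm behind the grasp point.
Start: joints at [-1.221, 0.689, -0.195, 1.565, 0.157, 0.902, -0.215], TCP at [194.091, 594.123, 238.743] pointing down, gripper open.
Joint ranges: [-3.01, 3.01], [-0.46, 2.08], [-1.47, 1.51], [0.13, 2.56], [-1, 4.14], [0.04, 2.09], [-2.66, 2.66]. Speed limits (rad/s): [2.57, 2.57, 3.14, 3.14, 3.14, 3.14, 3.14].

## Interface

Orientations are given as a rotation vector (axis times angle).
In Python, from rig import telemetry, cams, robot gives the robot as it stands.
- The arm moves only by the tool jog_arm, never from a script. Its argument "plan" is a list of rows, each a list of 6 numbers: the shift along the tool's x, y, z in units of 0.1 m (1.0 is 0.1 m), then the turn, a rotation vector about the tool's x, y, z in units of pi/2 rad (1.0 is pi/2 rad). In form: [[tx, ty, tz, rx, ry, rz], ...]. A call has 1 to 20 rows; each row is the pose to reach, as a shift and turn from the pose commanded when the call began, along the tool's axes at that moment; what a row does not reach only later rows make up. A row lasts 1/10 s, in which the tool goes at most 50 mm and 8.59 degrees, less where a joint would pass 70% of its speed; a pose out of reach is approached as far as the arm can. A call with a number of a shift or a turn outside -1 to 1 is refused whole. A call with a gripper value outside its range is refused whole. "grip" is the finger opening in mm, from 0 to 88.1, set as the call begins (left out, the last holds). The fingers move at their own pace and stop on an object; "squeeze" is the grip in N (left out, the last holds). Time passes only in rows, so rows that repeat a pose let the fingers close. It gives the time, the measured TCP pose, the force, the opening and the grip force at its end, in the units of the state.
- telemetry.observe(): the state, without advancing time (a new reading comes with each control period).
- cams.capture(name): name is "scene" or "side" or "wrist"; returns (picture, depth): 420x560x3 uint8, red, green, blue; 420x560 float32, mm along the optical axis (not along the pixel's ray), 0 where there is no reading.
- cams.camera_params(name): a dict with "mtx" (3x3 intrinsics, pixels), "camera_from_world" (4x4, takes a point from world to camera coordinates). Camera axes: x right, y down, z forward; pixel columns grow to the right and rows downward; lengths in mm; the calibration is good to about 2 mm. A picture is of the moment at which its call begins: read the wrist's pose just before it. camera_params takes no time and is no camera call; for the wrist camera it gives the pose at the moment of the call.
- robot.hand_in(): hands the job in; it is judged then, once.
The state is a dict: "clock": time; "joint_positions": joint angles; "joint_velocities": joint speeds; "joint_efforts": joint torques, N m; "eef_pos": TCP position; "ee_rot": TCP orientation; "ft_force": force on the tool from outside, world axes, zero at the start; "ft_torque": the same for the moment, N m; "grip_width": finger opening in mm; "grip_force": force on a finger pad.
Only numpy, scipy, OpenCV 4.12 (cv2) and the standard library are available. Lean on these libraries where they do the work, as an engineer would, in place of code of your own. Each camera call takes 0.05 s, during which the arm holds its last target. There are 200 camera calls.

## Task

The power board leaning in the bonding jig has to be held flat against its heat sink while the thermal adhesive grabs. Draw the narrower of the two clamping wedges straight up out of the slotted block, slide it thin end first down between the steel cross bar and the board at the bare stretch between the components (the only place where the gap is wide enough for it; do not bear down on the components), and press it down firmly until it is wedged tight between bar and board, with the board upright and flush against the heat sink. Finish while still holding the wedge in the gripper and pressing, with the board held flush; leave everything else where it is.

Things in the scene. Friction and masses are not known exactly. Their poses are not given: they have to be found in the camera images.
- jig: bonding jig fixed to the bench (turned up to 0.3 rad): aluminium base plate 115 (x) x 215 (y) x 12 mm, origin under it at bench height, x away from the robot at yaw 0, z up. On it stand the heat sink (near side) and a steel cross bar on two posts (22 x 16 mm, at y = -96 and 96, top z = 70)
- bar_mid (a point): top of the cross bar at its middle, jig frame (14, 0, 65) mm. The bar is round, 16 mm thick, level along the jig's y; axis at jig x = 14, z = 57, so its front is at jig x = 6. Polished: the wedge's taper slides easily on it
- heatsink: finned aluminium heat sink standing on the jig, fixed; origin at the foot of the middle of its flat face (jig x = -12, z = 12 mm), x out of that face towards the bar; 160 wide (y), 76 high (top at jig z = 88), fins reaching 32 mm back
- board: loose aluminium-backed circuit board standing on edge on the base plate, 4 (x) x 130 (y) x 72 mm high, about 0.18 kg; origin at the middle of its lower edge, x out of its component face to the bar, z up it. Starts leaning back some 0.065 rad, foot by the heat sink, components on the bar, up to 12 mm off the jig's middle along y. Flush: origin at jig x = -10, component face at jig x = -8
- components: relay, coil and connector (black, white, grey) fixed on the board; same frame as the board. They stand 11 mm out of its face at board y -60 to -14 and y 50 to 62 mm, z 33 to 61; between y = -14 and 50 the face is bare, and the gap to the bar is 11 mm (board leaning) to 14 mm (flush)
- bare_bay (a point): point on the board's component face (board x = 2, y = 18 mm), at its top edge, 72 mm up, in the middle of the bare stretch
- block: slotted plywood block, fixed, 132 (x) x 145 (y) x 48 mm high, origin under its middle; three slots 125 long along y at x = -40, 0, 40 mm, 17.6 wide at the mouth, floor at z = 8, cut to the wedges' taper with about 1 mm play. One outer slot holds the narrow wedge, the other the wide one; the middle one is empty
- wedge: narrower brown clamping wedge, 45 wide (y) x 120 high (z), about 0.09 kg, thin end down; origin at the underside. Flat face at x = -8 mm, full height, looks to -x: stored the way round it is needed (flat face to the board). Other face tapers: 4 mm thick at the tip (x -8 to -4), evenly to 16 mm (x = 8) 43 mm up, then parallel. Seated with the board flush, its origin is at jig x = 0, z = 22 mm
- wedge_top (a point): middle of the narrow wedge's top face, 120 mm above its origin; about 80 mm of the wedge stands out of the block
- wide_wedge: the other wedge, same shape but 90 mm wide, too wide for the bare stretch; stays in its slot; origin as the wedge's
- jar: amber glass jar with steel lid, diameter 64, 85 mm high; bystander, origin under its middle
- spool: grey spool of solder wire, diameter 60, 50 mm high; bystander, origin under its middle
- screwdriver: screwdriver lying on the bench; bystander
Mind the look-alikes: they are no part of the job. Several things have the shape of the jig; the one meant has the colours described above.

How it is judged:
By the outcome, as a careful person would: the job done as asked, in the order asked, and still so for the second after the job is handed in, while the arm keeps its last pose, push and grip.
It also fails if it takes over 48 s, if anything falls off the work surface, if the arm or the gripper's body presses on something with over 40 N, if the wrist force passes 120 N, or if a joint passes its speed limit or range.

## Working session

There is one attempt and no reset: what is moved stays moved. The work goes in short steps, Python scripts to look and compute and a tool call to move; the robot and the scene stay as the last step left them, time stands still between calls to the robot, and variables do not carry over. Pictures are saved under pics/ and viewed, at most 10 in all, crops included, and the job is handed in when it is done.

Besides the shell and the picture viewer there is one more tool, called after "Emit:" in YAML: its name, and indented under it one key for each argument. jog_arm: Moves the arm, as the interface text tells. Shifts and turns lie within -1 to 1; 1 stands for 0.1 m of shift or pi/2 rad of turn. Its arguments: {"type":"object","properties":{"plan":{"type":"array"},"grip":{"type":"number"},"squeeze":{"type":"number"}},"required":["plan"]}

```bash
mkdir -p pics; ls
cat > h.py <<'E'
import numpy as np, cv2
from rig import telemetry, cams, robot
from scipy.spatial.transform import Rotation as R
def cap(n):
    p=cams.camera_params(n); a,d=cams.capture(n); return a,d,p
def cloud(d,p):
    K=np.array(p["mtx"]);T=np.linalg.inv(np.array(p["camera_from_world"]))
    v,u=np.mgrid[:d.shape[0],:d.shape[1]]
    c=np.stack([(u-K[0,2])/K[0,0]*d,(v-K[1,2])/K[1,1]*d,d],-1)
    w=c@T[:3,:3].T+T[:3,3]; w[d<=0]=np.nan; return w
E
python3 - <<'E'
from h import *
s=telemetry.observe();print(s, robot.pinch_z)
for n in["scene","side","wrist"]:
    a,d,p=cap(n);np.savez(f"{n}0.npz",a=a,d=d,K=p["mtx"],T=p["camera_from_world"])
    cv2.imwrite(f"pics/{n}0.png",a[:,:,::-1]);print(n,np.linalg.inv(np.array(p["camera_from_world"])).round(2).tolist(),(d>0).mean())
E
```

```text
pics
{'clock': 0.0, 'joint_positions': array([-1.22119269,  0.68999934, -0.19451859,  1.56636177,  0.15731605,
        0.90248219, -0.21510523]), 'joint_velocities': array([-0.00031521, -0.0013129 , -0.00111627, -0.00011854, -0.00046184,
        0.00046879,  0.00014351]), 'joint_efforts': array([ 2.40330337e-04, -5.27558792e+01, -1.26670238e+00, -1.53428364e+01,
       -5.26233867e-02,  6.40137776e-03,  1.66007126e-04]), 'eef_pos': array([193.9623791 , 593.46796793, 237.89583931]), 'ee_rot': array([-4.93833166e-01, -3.10238177e+00,  2.90667670e-03]), 'ft_force': array([ 0.20902675,  0.43531394, -0.14502307]), 'ft_torque': array([-0.008451  , -0.00840362, -0.03133011]), 'grip_force': 0.0, 'grip_width': 87.89365316353802} 18.700000000000003
scene [[-0.53, 0.74, -0.41, 1143.46], [0.85, 0.46, -0.27, 544.59], [-0.01, -0.49, -0.87, 1307.68], [0.0, 0.0, 0.0, 1.0]] 0.9959736394557823
side [[0.89, -0.34, 0.3, 186.04], [-0.45, -0.66, 0.6, -659.25], [-0.01, -0.67, -0.74, 1096.23], [0.0, 0.0, 0.0, 1.0]] 0.9961734693877551
wrist [[0.31, 0.91, 0.29, 118.21], [0.95, -0.29, -0.1, 616.97], [-0.0, 0.3, -0.95, 384.31], [0.0, 0.0, 0.0, 1.0]] 0.996016156462585
```

View pics/scene0.png

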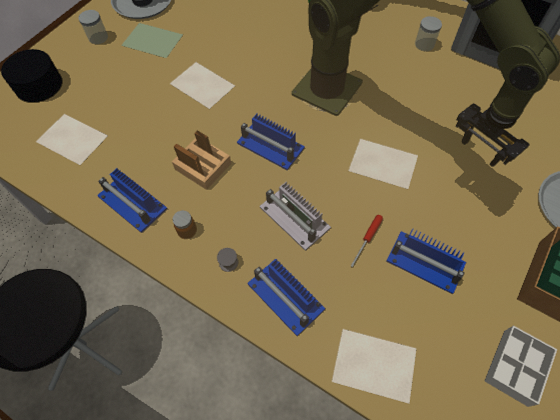

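View pics/side0.png

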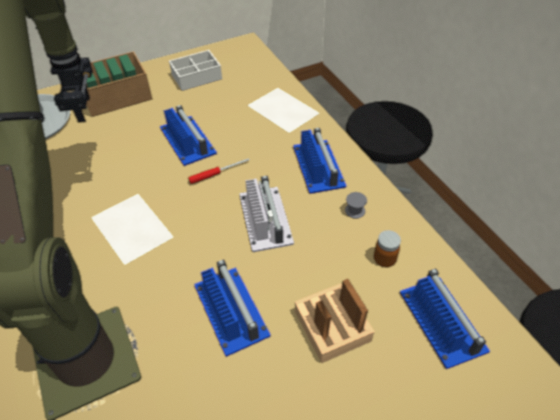

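The scene view shows the silver jig at about (297,213) and the block at (202,158). In the side view the narrow wedge is at (320,317) and the wide one at (353,300). Next I'll measure with depth from both cameras.

Run:
```python
from h import *
o={}
for n,(bx,jx) in {"scene":((202,158,45),(297,213,48)),"side":((334,318,50),(266,212,48))}.items():
    f=np.load(n+"0.npz");w=cloud(f["d"],dict(mtx=f["K"],camera_from_world=f["T"]))
    hsv=cv2.cvtColor(f["a"],cv2.COLOR_RGB2HSV)
    def reg(c): 
        m=np.zeros(w.shape[:2],bool);m[c[1]-c[2]:c[1]+c[2],c[0]-c[2]:c[0]+c[2]]=1;return m
    B=reg(bx)&(w[...,2]>20)&(hsv[...,0]<25)&(hsv[...,1]>60)
    print(n,"bench z",np.nanmedian(w[...,2][reg(jx)]))
    T=B&(w[...,2]>118)&(w[...,2]<140)
    k,l,st,_=cv2.connectedComponentsWithStats(T.astype(np.uint8))
    for i in range(1,k):
        if st[i,4]>8:
            q=w[l==i];r=cv2.minAreaRect(q[:,:2].astype(np.float32));print(" wtop",st[i,4],q.mean(0).round(1),np.round(r[0],1),np.round(r[1],1),round(r[2],1))
    q=w[B&(w[...,2]>43)&(w[...,2]<53)];r=cv2.minAreaRect(q[:,:2].astype(np.float32));print(" block",len(q),r,np.median(q[:,2]))
    J=reg(jx)&(w[...,2]>4)&(hsv[...,1]<90)
    q=w[J];np.save(n+"_jig.npy",np.c_[q,f["a"][J]])
    for lo,hi in((7,16),(55,68),(82,93)):
        z=q[(q[:,2]>lo)&(q[:,2]<hi)]
        if len(z)>10:
            r=cv2.minAreaRect(z[:,:2].astype(np.float32));print(" jig",lo,hi,len(z),np.round(r[0],1),np.round(r[1],1),round(r[2],1))
    c=f["a"][jx[1]-50:jx[1]+50,jx[0]-60:jx[0]+60];e=f["a"][bx[1]-50:bx[1]+50,bx[0]-60:bx[0]+60]
    o[n]=cv2.resize(np.hstack([c,e]),None,fx=3.3,fy=3,interpolation=cv2.INTER_CUBIC)
cv2.imwrite("pics/crop1.png",np.vstack(list(o.values()))[:,:,::-1])
```

```text
scene bench z 1.3930518608033253
 wtop 73 [ 510.  -191.7  127.1] [ 508.5 -193.5] [49.1 17.8] 85.4
 wtop 148 [ 589.6 -192.8  126.9] [ 588.5 -193.8] [92.4 17.8] 87.4
 block 768 ((492.0141906738281, -179.32057189941406), (151.19764709472656, 243.70822143554688), 86.83644104003906) 48.14646928651234
 jig 7 16 904 [527.3 155.9] [322.2 165.2] 60.6
 jig 55 68 379 [545.6 194.6] [206.1  70.3] 75.7
 jig 82 93 332 [612.8 182.2] [162.4 214.1] 79.4
side bench z 2.618967155009045
 wtop 326 [ 583.3 -199.5  127.6] [ 584.8 -196.8] [92.4 17.5] 87.1
 wtop 173 [ 503.8 -197.   127.4] [ 505.  -195.3] [46.9 16.7] 85.7
 block 1827 ((543.38134765625, -183.90966796875), (148.70010375976562, 133.3856964111328), 87.17472076416016) 48.950047921469604
 jig 7 16 1114 [602.7 246. ] [349.7 236. ] 82.7
 jig 55 68 369 [541. 193.] [214.3  68.6] 75.2
 jig 82 93 476 [528.2 196.3] [167.4  40.8] 75.4
```

View pics/crop1.png

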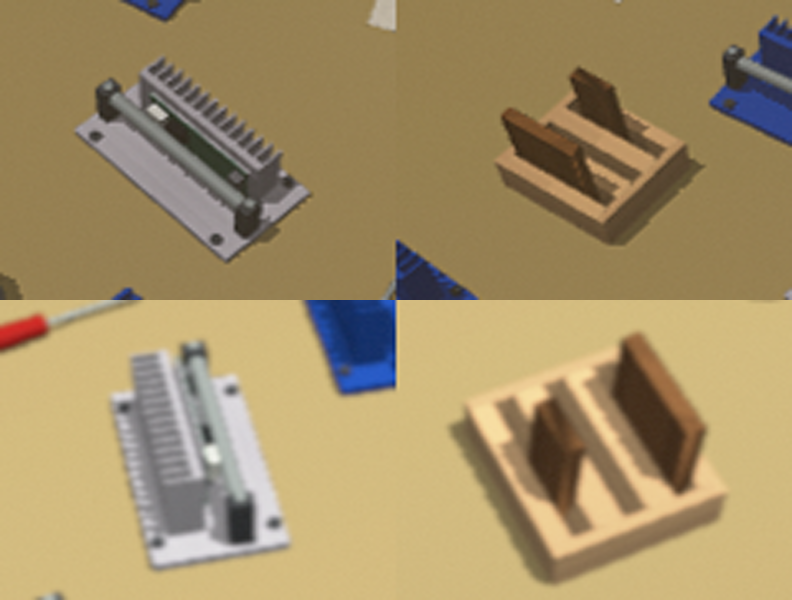

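The crops show white, black, a bare stretch and then grey along jig +y, and the narrow wedge is in the slot nearest the robot. The jig is turned about -14.6° around (541,194), and the wedge top is at about (506,-194,128). I'll move over the jig first for a wrist view.

Emit:
jog_arm:
  plan:
    - [-0.9,-0.54,0,0,0,0]
    - [-0.9,-0.54,0,0,0,0]
    - [-0.9,-0.54,0,0,0,0]
    - [-0.9,-0.54,0,0,0,0]
  grip: 60

```text
clock: 0.55
eef_pos: [264.6, 513.3, 238.7]
ee_rot: [0.5, 3.101, -0.001]
ft_force: [-0.0, 0.4, 0.7]
grip_width: 60.3
grip_force: 0.0
```

Emit:
jog_arm:
  plan:
    - [-0.9,-0.54,0,0,0,0]
    - [-0.9,-0.54,0,0,0,0]
    - [-0.9,-0.54,0,0,0,0]
    - [-0.9,-0.54,0,0,0,0]

```text
clock: 0.95
eef_pos: [331.9, 435.7, 238.7]
ee_rot: [-0.496, -3.102, -0.001]
ft_force: [-0.7, 0.0, 0.3]
grip_width: 60.1
grip_force: 0.0
```

Emit:
jog_arm:
  plan:
    - [-0.9,-0.54,0,0,0,0]
    - [-0.9,-0.54,0,0,0,0]
    - [-0.9,-0.54,0,0,0,0]
    - [-0.9,-0.54,0,0,0,0]

```text
clock: 1.35
eef_pos: [400.2, 357.6, 238.7]
ee_rot: [-0.494, -3.102, -0.002]
ft_force: [-0.4, 1.0, -0.6]
grip_width: 59.9
grip_force: 0.0
```

Emit:
jog_arm:
  plan:
    - [-0.9,-0.54,0,0,0,0]
    - [-0.9,-0.54,0,0,0,0]
    - [-0.9,-0.54,0,0,0,0]
    - [-0.9,-0.54,0,0,0,0]

```text
clock: 1.75
eef_pos: [468.8, 278.9, 238.7]
ee_rot: [-0.493, -3.102, -0.003]
ft_force: [-1.0, 0.3, 0.5]
grip_width: 59.9
grip_force: 0.0
```

Emit:
jog_arm:
  plan:
    - [-0.9,-0.54,0,0,0,0.962]
    - [-0.9,-0.54,0,0,0,0.962]
    - [-0.9,-0.54,0,0,0,0.962]
    - [-0.9,-0.54,0,0,0,0.962]
    - [-0.9,-0.54,0,0,0,0.962]
    - [-0.9,-0.54,0,0,0,0.962]
    - [-0.9,-0.54,0,0,0,0.962]
    - [-0.9,-0.54,0,0,0,0.962]
    - [-0.9,-0.54,0,0,0,0.962]
    - [-0.9,-0.54,0,0,0,0.962]
    - [-0.9,-0.54,0,0,0,0.962]
    - [-0.9,-0.54,0,0,0,0.962]
    - [-0.9,-0.54,0,0,0,0.962]
    - [-0.9,-0.54,0,0,0,0.962]

```text
clock: 3.15
eef_pos: [537.7, 198.5, 238.7]
ee_rot: [-2.484, -1.922, -0.0]
ft_force: [0.3, -0.3, 0.0]
grip_width: 60.0
grip_force: 0.0
```

Run:
```python
from h import *
s=telemetry.observe();print(s["clock"],s["eef_pos"],R.from_rotvec(s["ee_rot"]).as_matrix().round(3).tolist(),s["joint_positions"].round(2))
a,d,p=cap("wrist");np.savez("wj.npz",a=a,d=d,K=p["mtx"],T=p["camera_from_world"])
w=cloud(d,p)
for lo,hi in((10,14.5),(60,67),(84,92)):
    m=(w[...,2]>lo)&(w[...,2]<hi);q=w[m];r=cv2.minAreaRect(q[:,:2].astype(np.float32));print(lo,len(q),r)
cv2.imwrite("pics/wj.png",cv2.resize(a,(784,588))[:,:,::-1])
```

```text
3.15 [537.71284809 198.47659531 238.70606912] [[0.251, 0.968, -0.0], [0.968, -0.251, 0.001], [0.001, -0.0, -1.0]] [-0.55  0.63  0.19  1.74 -0.16  0.79 -0.53]
10 13831 ((564.2796630859375, 117.94561767578125), (512.7782592773438, 453.134765625), 76.3449935913086)
60 5232 ((547.4986572265625, 167.68724060058594), (587.0401611328125, 172.7081756591797), 31.957199096679688)
84 4875 ((530.0138549804688, 185.93328857421875), (543.1088256835938, 156.78900146484375), 31.15219497680664)
```

View pics/wj.png

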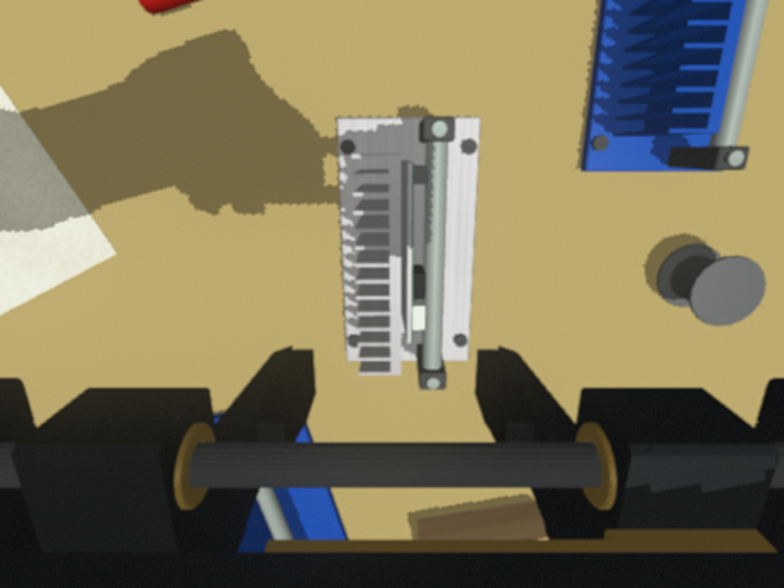

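The wrist view shows the jig upright: bolts at (439,128) and (432,383), board top edge from (407,160) to (410,343), heat sink on the left. I'll measure the frame from this view.

Run:
```python
from h import *
f=np.load("wj.npz");K=f["K"];T=np.linalg.inv(f["T"]);w=cloud(f["d"],dict(mtx=K,camera_from_world=f["T"]));a=f["a"]
def ray(u,v,z):
    r=T[:3,:3]@np.linalg.inv(K)@[u,v,1];return T[:3,3]+r*(z-T[2,3])/r[2]
A=ray(439/1.4,128/1.4,70);B=ray(432/1.4,383/1.4,70)
print(A,B,np.linalg.norm(A-B))
yd=(A-B)[:2];yd/=np.linalg.norm(yd);xd=np.array([yd[1],-yd[0]]);print("yaw",np.degrees(np.arctan2(xd[1],xd[0])))
M=(A+B)[:2]/2;O=M-14*xd;print("O",O)
m=np.zeros(w.shape[:2],bool);m[75:282,235:350]=1
q=w[m];q=q[~np.isnan(q[:,0])];col=a[m][~np.isnan(w[m][:,0])]
jx=(q[:,:2]-O)@xd;jy=(q[:,:2]-O)@yd;z=q[:,2]
# bar: ridge
s=(z>55)&(z<68)&(abs(jy)<80)&(jx>2)&(jx<26)
print("bar x by y:",[(y,np.round([jx[s&(abs(jy-y)<8)].min(),jx[s&(abs(jy-y)<8)].max(),z[s&(abs(jy-y)<8)].max(),jx[s&(abs(jy-y)<8)&(z>63.5)].mean()],1).tolist()) for y in(-70,-35,0,35,70)])
h=(z>86)&(z<91);print("sink",jx[h].max(),np.percentile(jx[h],[1,99]),jy[h].min(),jy[h].max(),np.median(z[h]))
b=(z>79)&(z<85.5)&(jx>-9.5)&(jx<3);print("board",b.sum(),np.percentile(jy[b],[0,1,50,99,100]),np.percentile(jx[b],[1,50,99]),np.median(z[b]))
bx=[np.round(np.percentile(jx[b&(abs(jy-y)<8)],[5,50,95]),1).tolist() for y in(-40,0,40)];print(bx)
c=(z>38)&(z<76)&(jx>-8)&(jx<6)&(col.min(1)>170);print("white",c.sum(),np.percentile(jy[c],[2,98]) if c.any() else 0)
# components: anything at z 55-66, x -3..5
c=(z>56)&(z<68)&(jx>-3)&(jx<5)
hist,e=np.histogram(jy[c],np.arange(-80,85,5));print(list(zip(e.astype(int).tolist(),hist.tolist())))
p=(z>9)&(z<15);r=cv2.minAreaRect(np.c_[jx[p],jy[p]].astype(np.float32));print("plate",r)
```

```text
[589.1081686 279.085899   70.       ] [540.84279932  90.92412994  70.        ] 194.25343550696923
yaw -14.386755053030267
O [551.41451521 188.48353812]
bar x by y: [(-70, [5.6, 21.5, 66.8, 13.6]), (-35, [2.4, 20.5, 66.6, 13.1]), (0, [2.0, 20.6, 67.0, 13.2]), (35, [5.7, 20.6, 66.8, 13.2]), (70, [5.9, 21.1, 67.5, 13.2])]
sink -4.330451495095702 [-43.9413053 -12.9941361] -79.61079135687864 80.55902007120719 88.38841820262115
board 570 [-54.10688658 -52.83478471  18.72890749  74.32795286  75.20315318] [-8.39207902 -6.33860796 -3.99840677] 84.2237953575933
[[-7.8, -5.8, -4.6], [-8.1, -6.1, -4.0], [-8.3, -6.4, -4.4]]
white 150 [-49.04260256 -30.58322586]
[(-80, 0), (-75, 0), (-70, 0), (-65, 0), (-60, 0), (-55, 0), (-50, 0), (-45, 0), (-40, 0), (-35, 8), (-30, 19), (-25, 0), (-20, 0), (-15, 0), (-10, 0), (-5, 22), (0, 0), (5, 0), (10, 0), (15, 0), (20, 0), (25, 0), (30, 0), (35, 0), (40, 0), (45, 0), (50, 0), (55, 0), (60, 0), (65, 0), (70, 0), (75, 0)]
plate ((-5.5514984130859375, 0.762847900390625), (115.2847671508789, 214.08831787109375), 0.15762969851493835)
```

The wrist-view measurements agree with the sheet: bar at 14 to sink at -12 (spacing 26 mm), board length about 128 mm, board centre at jig y about +10.6. The bay is therefore at jig y about 28.6. Next I'll go over the narrow wedge.

Emit:
jog_arm:
  plan:
    - [-0.97,0.17,0,0,0,0]
    - [-0.97,0.17,0,0,0,0]
    - [-0.97,0.17,0,0,0,0]
    - [-0.97,0.17,0,0,0,0]

```text
clock: 3.6
eef_pos: [530.0, 98.2, 239.0]
ee_rot: [-2.49, -1.916, -0.001]
ft_force: [-0.8, 0.5, -0.4]
grip_width: 59.9
grip_force: 0.0
```

Emit:
jog_arm:
  plan:
    - [-0.97,0.17,0,0,0,0]
    - [-0.97,0.17,0,0,0,0]
    - [-0.97,0.17,0,0,0,0]
    - [-0.97,0.17,0,0,0,0]

```text
clock: 4.0
eef_pos: [522.2, 1.9, 238.8]
ee_rot: [-2.487, -1.919, -0.002]
ft_force: [0.3, 1.0, 0.9]
grip_width: 59.6
grip_force: 0.0
```

Emit:
jog_arm:
  plan:
    - [-0.97,0.17,0,0,0,0]
    - [-0.97,0.17,0,0,0,0]
    - [-0.97,0.17,0,0,0,0]
    - [-0.97,0.17,0,0,0,0]

```text
clock: 4.4
eef_pos: [514.4, -95.2, 238.6]
ee_rot: [-2.485, -1.92, -0.002]
ft_force: [0.4, 2.3, 0.5]
grip_width: 60.0
grip_force: 0.0
```

Emit:
jog_arm:
  plan:
    - [-0.97,0.17,0,0,0,-0.121]
    - [-0.97,0.17,0,0,0,-0.121]
    - [-0.97,0.17,0,0,0,-0.121]
    - [-0.97,0.17,0,0,0,-0.121]
    - [-0.97,0.17,0,0,0,-0.121]
    - [-0.97,0.17,0,0,0,-0.121]
    - [-0.97,0.17,0,0,0,-0.121]

```text
clock: 5.1
eef_pos: [506.1, -192.8, 238.7]
ee_rot: [-2.29, -2.15, -0.001]
ft_force: [-0.4, -0.7, 0.2]
grip_width: 60.0
grip_force: 0.0
```

Run:
```python
from h import *
s=telemetry.observe();Rm=R.from_rotvec(s["ee_rot"]).as_matrix();print(s["clock"],s["eef_pos"],Rm.round(3).tolist(),s["joint_positions"].round(2))
a,d,p=cap("wrist");np.savez("wb.npz",a=a,d=d,K=p["mtx"],T=p["camera_from_world"])
w=cloud(d,p);t=s["eef_pos"]
m=(w[...,2]>122)&(w[...,2]<134)&(np.hypot(w[...,0]-t[0],w[...,1]-t[1])<150)
k,l,st,_=cv2.connectedComponentsWithStats(m.astype(np.uint8))
for i in range(1,k):
    if st[i,4]>200:
        q=w[l==i];r=cv2.minAreaRect(q[:,:2].astype(np.float32));c=np.array([*r[0],128.])
        print(st[i],np.median(q[:,2]),np.round(r[0],1),np.round(r[1],1),r[2],"in tool",((c-t)@Rm).round(1))
cv2.imwrite("pics/wb.png",cv2.resize(a,(784,588))[:,:,::-1])
```

```text
5.1 [ 506.12277019 -192.767536    238.66664078] [[0.063, 0.998, 0.0], [0.998, -0.063, 0.001], [0.001, 0.0, -1.0]] [ 0.23  0.58  0.07  1.83 -0.06  0.74  0.28]
[ 361  148   29  102 2029] 128.11195592723647 [ 585.4 -197.6] [90.4 17. ] 86.7820816040039 in tool [1.000e-01 7.940e+01 1.107e+02]
[273 179  19  52 944] 128.161888446477 [ 505.4 -196.8] [45.4 15.5] 86.91665649414062 in tool [ -4.2  -0.5 110.7]
```

View pics/wb.png

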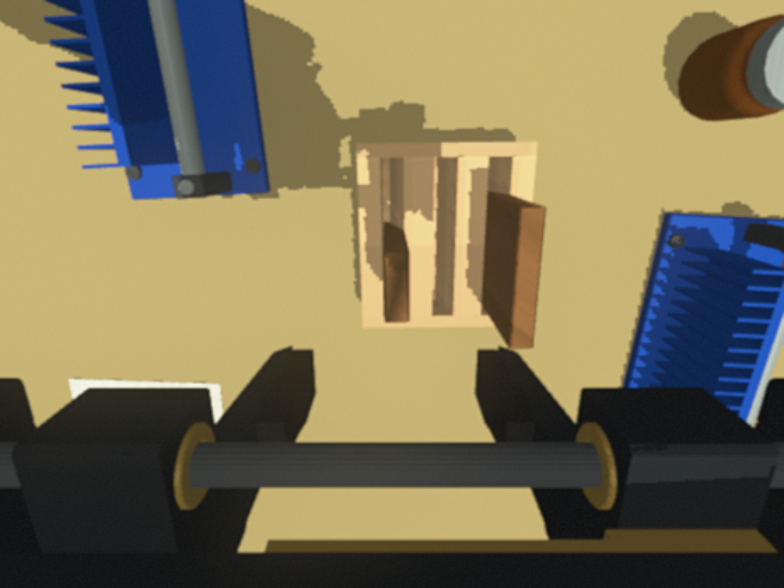

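The wedge top is at about (397,275) in the view, at tool offset (-4, -0.5), and its yaw is within 0.5°. I'll descend, grip and read the result.

Emit:
jog_arm:
  plan:
    - [-0.042,-0.005,0.4,0,0,-0.006]
    - [-0.042,-0.005,0.8,0,0,-0.006]
    - [-0.042,-0.005,1.0,0,0,-0.006]
    - [-0.042,-0.005,1.0,0,0,-0.006]

```text
clock: 5.55
eef_pos: [503.0, -197.7, 136.2]
ee_rot: [-2.278, -2.155, 0.004]
ft_force: [0.1, 0.6, 0.5]
grip_width: 60.0
grip_force: 0.0
```

Emit:
jog_arm:
  plan:
    - [0,0,0.2,0,0,0]
    - [0,0,0.4,0,0,0]
    - [0,0,0.5,0,0,0]
    - [0,0,0.5,0,0,0]
    - [0,0,0.5,0,0,0]

```text
clock: 6.05
eef_pos: [505.4, -199.2, 89.6]
ee_rot: [2.282, 2.157, 0.001]
ft_force: [0.6, -0.2, 0.1]
grip_width: 60.2
grip_force: 0.0
```

Emit:
jog_arm:
  plan:
    - [0,0,0,0,0,0]
    - [0,0,0,0,0,0]
    - [0,0,0,0,0,0]
    - [0,0,0,0,0,0]
    - [0,0,0,0,0,0]
    - [0,0,0,0,0,0]
    - [0,0,0,0,0,0]
    - [0,0,0,0,0,0]
  grip: 0
  squeeze: 55

```text
clock: 6.85
eef_pos: [504.6, -199.0, 88.7]
ee_rot: [-2.283, -2.157, 0.0]
ft_force: [-0.5, -0.6, 1.5]
grip_width: 15.7
grip_force: 55.0
```

Emit:
jog_arm:
  plan:
    - [0,0,-0.1,0,0,0]
    - [0,0,-0.2,0,0,0]
    - [0,0,-0.3,0,0,0]
    - [0,0,-0.45,0,0,0]
    - [0,0,-0.6,0,0,0]
    - [0,0,-0.8,0,0,0]
    - [0,0,-1.0,0,0,0]
    - [0,0,-1.0,0,0,0]

```text
clock: 7.65
eef_pos: [506.4, -199.7, 191.7]
ee_rot: [2.28, 2.154, 0.005]
ft_force: [0.5, -1.0, -1.0]
grip_width: 15.6
grip_force: 55.0
```

Emit:
jog_arm:
  plan:
    - [0,0,-0.3,0,0,0]
    - [0,0,-0.5,0,0,0]
    - [0,0,-0.5,0,0,0]
    - [0,0,-0.5,0,0,0]
    - [0,0,-0.5,0,0,0]

```text
clock: 8.15
eef_pos: [503.8, -198.6, 237.3]
ee_rot: [-2.281, -2.156, 0.002]
ft_force: [-0.1, 0.5, -0.8]
grip_width: 15.5
grip_force: 55.0
```

Run:
```python
from h import *
s=telemetry.observe();Rm=R.from_rotvec(s["ee_rot"]).as_matrix();t=s["eef_pos"];print(s["clock"],t,Rm.round(3).tolist(),s["grip_width"],s["grip_force"])
a,d,p=cap("wrist");w=cloud(d,p)
q=(w-t)@Rm
m=(abs(q[...,2]+40)<8)&(abs(q[...,1])<20)&(abs(q[...,0])<45)
x=q[m];print("top",len(x),np.percentile(x,[2,50,98],axis=0).round(1).tolist() if len(x) else 0)
m=(q[...,2]>-30)&(q[...,2]<90)&(abs(q[...,1])<14)&(abs(q[...,0])<45)
x=q[m]
for z in(5,20,35,50,65,75):
    y=x[abs(x[:,2]-z)<4]; print(z,len(y),np.percentile(y,[3,50,97],axis=0)[:,:2].round(1).tolist() if len(y)>5 else 0)
yaw=np.radians(-14.35);xd=np.array([np.cos(yaw),np.sin(yaw)]);yd=np.array([-xd[1],xd[0]])
O=np.array([551.41,188.48])-0.8*xd
tgt=O+8*xd+28.6*yd;print("target",tgt,"delta tool",(np.array([*(tgt-t[:2]),0])@Rm).round(1))
cv2.imwrite("pics/held.png",cv2.resize(a,(784,588))[:,:,::-1])
```

```text
8.15 [ 503.77969082 -198.5836663   237.28842717] [[0.056, 0.998, -0.003], [0.998, -0.056, 0.001], [0.001, -0.003, -1.0]] 15.464532168412058 54.97203938663006
top 4711 [[-2.7, -18.3, -46.3], [8.4, -0.7, -39.6], [25.0, 17.8, -32.9]]
5 157 [[24.3, -8.5], [24.8, -1.2], [25.1, 6.3]]
20 122 [[24.4, -8.8], [24.7, -1.2], [25.1, 6.2]]
35 94 [[24.5, -9.0], [24.7, -1.9], [25.1, 6.5]]
50 67 [[24.4, -9.0], [24.7, -3.2], [25.1, 3.2]]
65 34 [[24.5, -9.0], [24.7, -5.2], [25.0, -1.3]]
75 19 [[24.5, -9.4], [24.7, -7.1], [25.0, -3.9]]
target [565.47371264 214.40319399] delta tool [4.158e+02 3.830e+01 2.000e-01]
```

View pics/held.png

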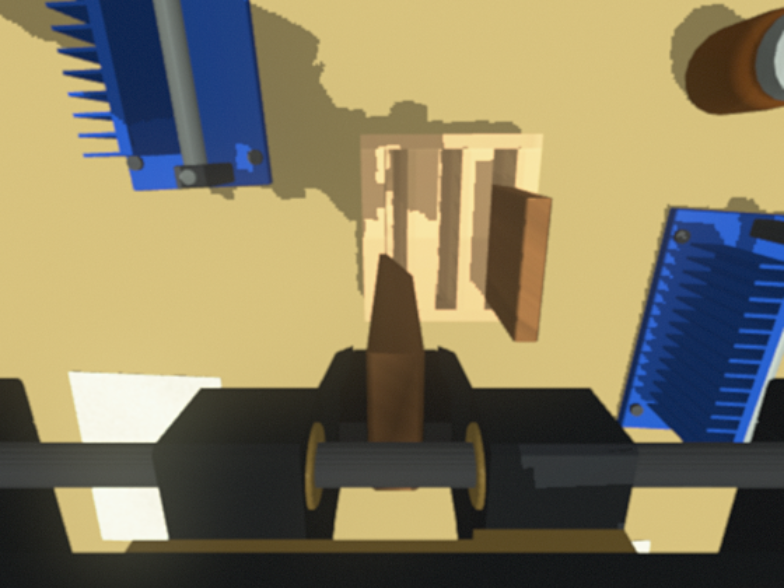

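The wedge came out cleanly and is held vertical, its front side at tool x +24.7, so its centre is +2 along tool x. I'll carry it over the bay.

Emit:
jog_arm:
  plan:
    - [1.0,0.096,0,0,0,0]
    - [1.0,0.096,0,0,0,0]
    - [1.0,0.096,0,0,0,0]
    - [1.0,0.096,0,0,0,0]

```text
clock: 8.6
eef_pos: [519.7, -97.9, 237.7]
ee_rot: [-2.278, -2.161, 0.001]
ft_force: [0.6, 0.2, -0.3]
grip_width: 15.6
grip_force: 55.0
```

Emit:
jog_arm:
  plan:
    - [1.0,0.096,0,0,0,0]
    - [1.0,0.096,0,0,0,0]
    - [1.0,0.096,0,0,0,0]
    - [1.0,0.096,0,0,0,0]

```text
clock: 9.0
eef_pos: [535.0, -0.6, 238.1]
ee_rot: [-2.282, -2.159, 0.002]
ft_force: [-0.7, -0.5, -0.9]
grip_width: 15.4
grip_force: 55.0
```

Emit:
jog_arm:
  plan:
    - [1.0,0.096,0,0,0,0]
    - [1.0,0.096,0,0,0,0]
    - [1.0,0.096,0,0,0,0]
    - [1.0,0.096,0,0,0,0]

```text
clock: 9.4
eef_pos: [550.5, 97.4, 238.3]
ee_rot: [2.284, 2.157, -0.002]
ft_force: [0.2, -0.4, -1.4]
grip_width: 15.3
grip_force: 55.0
```

Emit:
jog_arm:
  plan:
    - [1.0,0.096,0,0,0,0.124]
    - [1.0,0.096,0,0,0,0.124]
    - [1.0,0.096,0,0,0,0.124]
    - [1.0,0.096,0,0,0,0.124]
    - [1.0,0.096,0,0,0,0.124]
    - [1.0,0.096,0,0,0,0.124]
    - [1.0,0.096,0,0,0,0.124]
    - [1.0,0.096,0,0,0,0.124]

```text
clock: 10.2
eef_pos: [565.8, 197.0, 238.8]
ee_rot: [2.484, 1.923, -0.0]
ft_force: [0.8, 0.1, -0.9]
grip_width: 15.8
grip_force: 55.0
```

```bash
cat > meas.py <<'E'
from h import *
def meas(name=None):
    s=telemetry.observe();Rm=R.from_rotvec(s["ee_rot"]).as_matrix();t=s["eef_pos"]
    a,d,p=cap("wrist");w=cloud(d,p)
    print("t",s["clock"],t.round(1),"yaw",np.degrees(np.arctan2(Rm[1,1],Rm[0,1])).round(2),"tilt",Rm[2,:2].round(4),"F",s["ft_force"].round(1))
    q=(w-t)@Rm
    m=(q[...,2]>-20)&(q[...,2]<78)&(abs(q[...,1])<14)&(abs(q[...,0])<30);x=q[m]
    for z in(10,30,70):
        y=x[(abs(x[:,2]-z)<4)&(abs(x[:,0]-24.7)<1.5)]
        if len(y)>5: print(" wedge",z,np.percentile(y,[3,97],axis=0)[:,:2].round(1).tolist())
    q=q-[0,0,0]; z=w[...,2]; near=(abs(q[...,1])<60)&(q[...,0]>27)&(q[...,0]<60)
    b=near&(z>63.5)&(z<69); X=q[b]; 
    if len(X): print(" bar",len(X),np.polyfit(X[:,0],X[:,1],1).round(3),"mean y",X[:,1].mean().round(1))
    b=near&(z>86)&(z<91); X=q[b]
    if len(X): print(" sink face y",np.percentile(X[:,1],[97,99]).round(1))
    b=near&(z>80)&(z<85.6)&(q[...,1]>np.percentile(X[:,1],99)+1 if len(X) else True)&(q[...,1]<5); X=q[b]
    if len(X): print(" board top y",len(X),np.percentile(X[:,1],[3,50,97]).round(1))
    b=(abs(q[...,1])<40)&(z>80)&(z<85.6)&(q[...,0]>20); X=q[b]
    if len(X): print(" board end x",np.percentile(X[:,0],[98,99.5]).round(1))
    if name: cv2.imwrite(f"pics/{name}.png",cv2.resize(a,(784,588))[:,:,::-1])
    np.savez("last.npz",a=a,w=w,q=q)
E
python3 -c "
from meas import *
meas('over')"
```

```text
t 10.2 [565.8 197.  238.8] yaw -14.5 tilt [-0.0002  0.0001] F [ 0.8  0.1 -0.9]
 wedge 10 [[24.3, -8.4], [24.9, 6.7]]
 wedge 30 [[24.2, -8.5], [25.0, 6.5]]
 wedge 70 [[24.1, -8.9], [24.7, -2.5]]
 bar 387 [  0.36  -20.508] mean y -5.0
 sink face y [-24.7 -24.5]
 board top y 142 [-20.  -18.1 -16.3]
 board end x [63.4 65.9]
```

View pics/over.png

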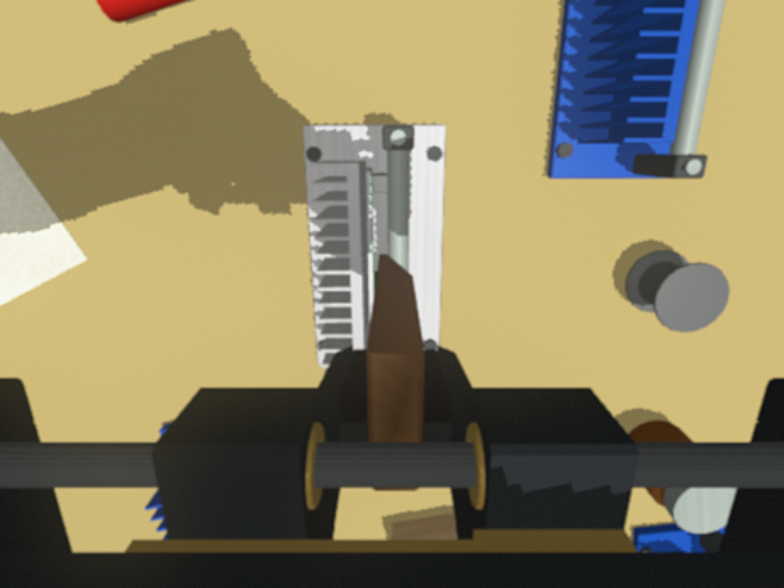

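Wedge over the jig: sink face at camera y -24.7, wedge flat face at -8.8, so the wedge origin is at jig x about 11.8. I need about 7 for entry and +15 along y. I'll lower to just above the board and re-measure.

Emit:
jog_arm:
  plan:
    - [0.15,-0.048,0.0,0,0,0]
    - [0.15,-0.048,0.2,0,0,0]
    - [0.15,-0.048,0.4,0,0,0]
    - [0.15,-0.048,0.6,0,0,0]
    - [0.15,-0.048,0.6,0,0,0]
    - [0.15,-0.048,0.6,0,0,0]
    - [0.15,-0.048,0.6,0,0,0]

```text
clock: 10.95
eef_pos: [565.5, 214.7, 179.8]
ee_rot: [2.482, 1.926, 0.003]
ft_force: [0.1, -0.8, -1.4]
grip_width: 15.9
grip_force: 55.0
```

```bash
python3 -c "
from meas import *
meas('low')"
```

```text
t 10.95 [565.5 214.7 179.8] yaw -14.38 tilt [0.0015 0.0017] F [ 0.1 -0.8 -1.4]
 wedge 10 [[24.2, -8.3], [24.9, 6.7]]
 wedge 30 [[24.2, -8.5], [24.8, 6.5]]
 wedge 70 [[24.3, -8.9], [24.7, -2.2]]
 bar 565 [  0.375 -15.777] mean y 0.2
 sink face y [-20.1 -19.9]
 board top y 120 [-15.2 -13.5 -11.9]
 board end x [51.6 51.6]
```

View pics/low.png

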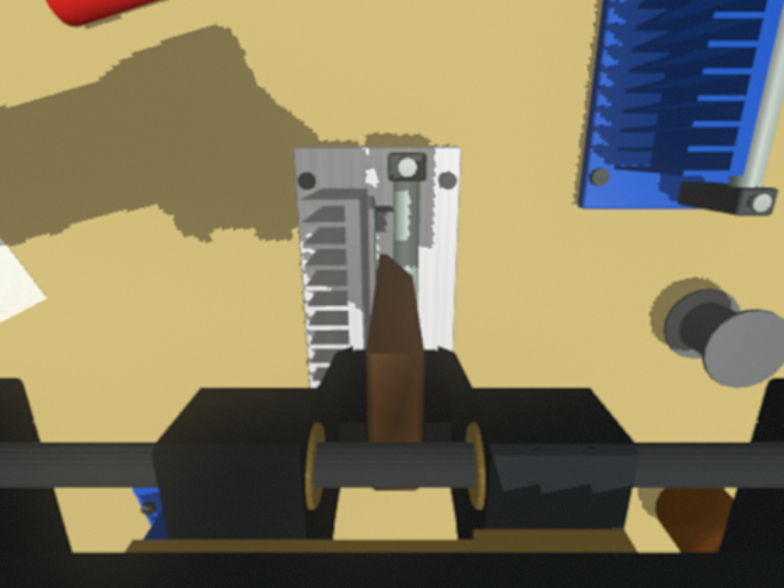

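Sink face at -20.0 puts the wedge origin at jig x about 7.1, and y is off by about 2 mm. I'll enter the gap to just short of bar contact.

Emit:
jog_arm:
  plan:
    - [0.02,0,0.0,0,0,0]
    - [0.02,0,0.05,0,0,0]
    - [0.02,0,0.1,0,0,0]
    - [0.02,0,0.15,0,0,0]
    - [0.02,0,0.2,0,0,0]
    - [0.02,0,0.25,0,0,0]
    - [0.02,0,0.25,0,0,0]
    - [0.02,0,0.25,0,0,0]

```text
clock: 11.8
eef_pos: [565.2, 215.8, 153.5]
ee_rot: [-2.482, -1.925, 0.0]
ft_force: [-0.4, 0.3, -1.1]
grip_width: 15.7
grip_force: 55.0
```

Emit:
jog_arm:
  plan:
    - [0,0,0.04,0,0,0]
    - [0,0,0.08,0,0,0]
    - [0,0,0.12,0,0,0]
    - [0,0,0.16,0,0,0]
    - [0,0,0.2,0,0,0]
    - [0,0,0.22,0,0,0]
    - [0,0,0.22,0,0,0]
    - [0,0,0.22,0,0,0]

```text
clock: 12.6
eef_pos: [565.4, 215.8, 131.8]
ee_rot: [2.482, 1.925, 0.0]
ft_force: [-0.3, 0.2, -1.1]
grip_width: 15.4
grip_force: 55.0
```

```bash
python3 -c "
from meas import *
meas()"
```

```text
t 12.6 [565.4 215.8 131.8] yaw -14.4 tilt [0.0001 0.0001] F [-0.3  0.2 -1.1]
 wedge 10 [[24.2, -8.5], [25.0, 6.6]]
 wedge 30 [[24.2, -8.5], [24.9, 6.5]]
 wedge 70 [[23.4, -8.1], [26.1, 13.8]]
 bar 823 [-0.09   5.081] mean y 1.2
 sink face y [-19.5 -19.3]
 board top y 184 [-14.7 -12.9 -11. ]
 board end x [50.7 50.9]
```

No contact yet, with the tip at z about 51. I'll follow the taper diagonally.

Emit:
jog_arm:
  plan:
    - [0,-0.012,0.03,0,0,0]
    - [0,-0.018,0.06,0,0,0]
    - [0,-0.026,0.09,0,0,0]
    - [0,-0.034,0.12,0,0,0]
    - [0,-0.04,0.14,0,0,0]
    - [0,-0.04,0.14,0,0,0]
    - [0,-0.04,0.14,0,0,0]

```text
clock: 13.35
eef_pos: [561.4, 216.8, 117.7]
ee_rot: [2.482, 1.925, 0.0]
ft_force: [0.2, 0.5, -0.7]
grip_width: 15.7
grip_force: 55.0
```

```bash
python3 -c "
from meas import *
meas()"
```

```text
t 13.35 [561.4 216.8 117.7] yaw -14.41 tilt [0. 0.] F [ 0.2  0.5 -0.7]
 wedge 10 [[24.1, -8.5], [24.9, 6.6]]
 wedge 30 [[23.5, -12.4], [25.7, 6.1]]
 wedge 70 [[24.2, -8.6], [24.6, -1.6]]
 bar 938 [-0.012  5.329] mean y 4.8
 sink face y [-15.6 -15.3]
 board top y 215 [-12.8 -11.   -9.2]
 board end x [50.8 50.9]
```

The flat face now touches the board, which is tipping upright: its top moved from jig -5.5 to -7.5. Force is near zero, so I'll continue.

Emit:
jog_arm:
  plan:
    - [0,-0.004,0.03,0,0,0]
    - [0,-0.01,0.06,0,0,0]
    - [0,-0.016,0.09,0,0,0]
    - [0,-0.02,0.11,0,0,0]
    - [0,-0.02,0.11,0,0,0]
    - [0,-0.02,0.11,0,0,0]

```text
clock: 14.0
eef_pos: [559.6, 217.2, 106.6]
ee_rot: [2.482, 1.925, 0.0]
ft_force: [0.5, -0.3, -0.7]
grip_width: 15.4
grip_force: 55.0
```

```bash
python3 -c "
from meas import *
meas()"
```

```text
t 14.0 [559.6 217.2 106.6] yaw -14.41 tilt [-0.      0.0001] F [ 0.5 -0.3 -0.7]
 wedge 10 [[24.3, -8.4], [25.0, 6.6]]
 wedge 30 [[24.3, -9.3], [25.0, 6.5]]
 bar 1023 [-0.066  8.717] mean y 5.8
 sink face y [-13.6 -13.4]
 board top y 192 [-12.2 -10.8  -9.3]
 board end x [50.9 51. ]
```

Emit:
jog_arm:
  plan:
    - [0,-0.002,0.01,0,0,0]
    - [0,-0.004,0.02,0,0,0]
    - [0,-0.005,0.03,0,0,0]
    - [0,-0.006,0.04,0,0,0]
    - [0,-0.006,0.04,0,0,0]
    - [0,-0.006,0.04,0,0,0]
  squeeze: 60

```text
clock: 14.65
eef_pos: [559.2, 217.6, 103.0]
ee_rot: [2.482, 1.925, 0.001]
ft_force: [1.0, -1.5, 2.4]
grip_width: 15.8
grip_force: 60.0
```

```bash
python3 -c "
from meas import *
meas()"
```

```text
t 14.65 [559.2 217.6 103. ] yaw -14.4 tilt [0.0006 0.0007] F [ 1.  -1.5  2.4]
 wedge 10 [[24.2, -8.5], [24.9, 6.6]]
 wedge 30 [[24.2, -8.4], [24.9, 6.5]]
 bar 1110 [-0.088  9.534] mean y 5.7
 sink face y [-13.2 -12.9]
 board top y 198 [-11.9 -10.3  -9. ]
 board end x [50.6 50.7]
```

Contact is starting, with Fz at +2.4 N. I'll press on in small steps.

Emit:
jog_arm:
  plan:
    - [0,0,0.01,0,0,0]
    - [0,0,0.015,0,0,0]
    - [0,0,0.02,0,0,0]
    - [0,0,0.02,0,0,0]
    - [0,0,0.02,0,0,0]

```text
clock: 15.2
eef_pos: [559.2, 217.6, 102.6]
ee_rot: [-2.483, -1.925, -0.002]
ft_force: [-2.1, -0.5, 15.0]
grip_width: 15.3
grip_force: 60.0
```

Emit:
jog_arm:
  plan:
    - [0,0,0.01,0,0,0]
    - [0,0,0.015,0,0,0]
    - [0,0,0.02,0,0,0]
    - [0,0,0.02,0,0,0]
    - [0,0,0.02,0,0,0]

```text
clock: 15.7
eef_pos: [559.2, 217.7, 102.3]
ee_rot: [-2.482, -1.925, -0.003]
ft_force: [-6.0, -1.0, 28.6]
grip_width: 15.8
grip_force: 60.0
```

Emit:
jog_arm:
  plan:
    - [0,-0.008,0.005,0,0,0]
    - [0,-0.008,0.01,0,0,0]
    - [0,-0.008,0.015,0,0,0]
    - [0,-0.008,0.018,0,0,0]
    - [0,-0.008,0.018,0,0,0]
    - [0,-0.008,0.018,0,0,0]

```text
clock: 16.3
eef_pos: [559.2, 217.8, 102.1]
ee_rot: [2.483, 1.925, 0.006]
ft_force: [-7.3, -2.9, 40.3]
grip_width: 15.5
grip_force: 60.0
```

Run:
```python
from meas import *
meas()
s=telemetry.observe()
f=np.load("last.npz");a=f["a"];q=f["q"];w=f["w"]
O=np.array([551.41,188.48]);yaw=np.radians(-14.35);xd=np.array([np.cos(yaw),np.sin(yaw)]);yd=np.array([-xd[1],xd[0]])
jx=(w[...,:2]-O)@xd;jy=(w[...,:2]-O)@yd;z=w[...,2]
h=(z>86)&(z<91)&(abs(jy)<85)&(jx>-50)&(jx<-5)
for y in(-40,55,65):
    b=(z>80)&(z<85.6)&(jx>-14)&(jx<0)&(abs(jy-y)<8)
    hh=h&(abs(jy-y)<8)
    if b.sum()>5: print(y,b.sum(),"board",np.percentile(jx[b],[5,50,95]).round(1),"sink",np.percentile(jx[hh],98).round(1) if hh.any() else 0)
c,d,p=cap("side");np.save("side1.npy",d)
cv2.imwrite("pics/fin.png",np.vstack([cv2.resize(a[60:270,180:460],(480,360)),cv2.resize(c[160:265,200:340],(480,360)) [:240]])[:,:,::-1])
```

```text
t 16.3 [559.2 217.8 102.1] yaw -14.43 tilt [0.0028 0.0028] F [-7.3 -2.9 40.3]
 wedge 10 [[24.1, -13.3], [24.9, 6.7]]
 wedge 30 [[24.1, -8.1], [24.7, 6.2]]
 bar 1073 [-0.058  8.705] mean y 6.2
 sink face y [-13.2 -13. ]
 board top y 201 [-11.8 -10.3  -9. ]
 board end x [50.4 50.5]
-40 56 board [-12.3 -10.4  -8.4] sink -12.7
55 240 board [-12.3 -10.2  -1.7] sink -8.2
65 226 board [-12.5 -10.4  -8.6] sink -12.7
```

View pics/fin.png

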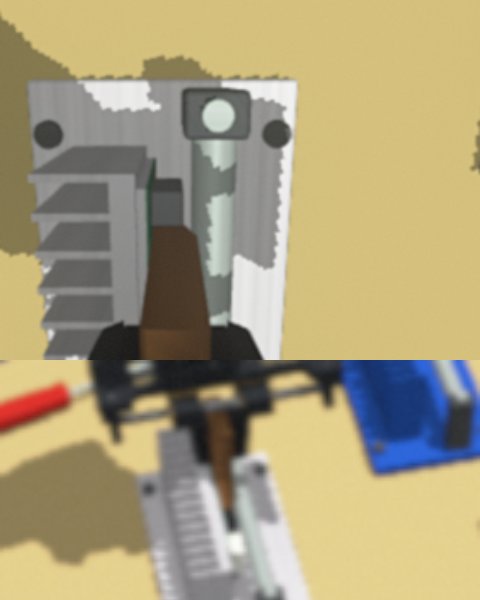

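The board now spans from the sink face to 4 mm in front of it at both ends, so it is flush. The wedge sits clear of the connector and presses down at 40 N. I'll check that this holds steady before handing in.

Emit:
jog_arm:
  plan:
    - [0,0,0,0,0,0]
    - [0,0,0,0,0,0]
    - [0,0,0,0,0,0]
    - [0,0,0,0,0,0]
    - [0,0,0,0,0,0]
    - [0,0,0,0,0,0]
    - [0,0,0,0,0,0]
    - [0,0,0,0,0,0]

```text
clock: 17.2
eef_pos: [559.2, 217.8, 102.1]
ee_rot: [2.483, 1.924, 0.006]
ft_force: [-7.5, -3.9, 38.5]
grip_width: 15.3
grip_force: 60.0
```

```bash
python3 -c "
from h import *
s=telemetry.observe();print(s['eef_pos'],s['ft_force'],s['grip_force'])
if 25<s['ft_force'][2]<60: print(robot.hand_in())"
```

```text
[559.21320376 217.81998177 102.08863412] [-7.50535322 -3.94402826 38.46214425] 59.97316528111696
the job is handed in; nothing more can be done
None
```

I handed the job in at about 17 s: the narrow wedge is tight between bar and board at the bare stretch, still gripped and pressing down with about 38 N, and the board measures flush against the heat sink at both ends.

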